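Stand the fallen solvent tin up against the rack and lock it in its bay

TASK

The flat solvent tin has fallen over in front of the bench rack. Without picking it up off the bench, push its foot towards the rack so that its cap end rides up the rack's slope and wall until it stands upright, then slide it standing along the rack until it is right up against the end plate, and swing the keeper bar shut in front of it. Leave the tin standing, and leave the solder spool, the jar and the battery where they are.

Things in the scene. Friction and masses are not known exactly. Their poses are not given: they have to be found in the camera images.
- tin: Closed flat metal tin, paper label band: 88 wide (its y axis) x 44 thick (x) x 150 mm tall (z), about 0.3 kg, centre of mass about 46 mm above its underside. Origin: centre of its underside; z points to the cap, vertical when it stands. Starts lying on a broad face (origin 22 mm above the bench), cap towards the rack and within 0.15 rad of square to it. Friction on the bench low (about 0.25).
- tin_cap (a point): Top centre of the tin's round black cap (24 mm diameter, 12 mm high), on the tin's z axis 162 mm from its underside. At the start it is 10 to 35 mm short of the rack's toe line. The top 8 mm of the tin below the cap are a shoulder set in by 4 mm.
- rack: Fixed aluminium rack lined with slippery grey plastic (friction about 0.1). Origin on the bench, on the toe line of its slope; z up, x level into the rack (away from the robot), y along the rack to its end plate. The slope rises from x = 0 to 100 mm height at x = 42 mm; above it an upright wall at x = 42 mm reaches 175 mm height. It extends from y = -164 to 131 mm.
- bay (a point): Point on the bench, fixed to the rack at x = -22, y = 85 mm in its frame: where the tin's origin comes when it stands home in the bay, broad side along the toe line, narrow side touching the end plate. The end plate (130 mm high, inner face at y = 129 mm, from x = -72 to 46 mm) closes the rack's +y end.
- keeper (a joint): Angle of the keeper, a level steel bar 110 mm long, 112 to 124 mm above the bench, on an upright hinge at x = -64, y = 139 mm in the rack's frame. 0 = shut: it points along -y of the rack, in front of the bay. It grows as the bar opens away from the rack: at 1.57 it points along -x, to the robot. Range 0 to 2.3, starts at 1.4 to 1.9. Stays where left; under 2 N moves it.
- keeper_knob (a point): Point on the axis of the keeper's upright knob, a black pin of 10 mm diameter on the bar, 98 mm from the hinge axis. The pin reaches from the bar's top (124 mm) to 172 mm above the bench; this point is 152 mm above the bench.
- spool: Solder spool standing on its flange, 62 x 68 x 58 mm; origin under its centre. Bystander, beyond the rack's open (-y) end.
- jar: Small round jar with a black lid, 52 mm diameter, 38 mm high; origin under its centre. Bystander on the bench in front of the bay, left of the tin.
- battery: Block battery lying on its side, 27 x 47 x 18 mm; origin under its centre. Bystander on the bench close to the right of the tin.

How it is judged:
By the outcome, as a careful person would: the job done as asked, in the order asked, and still so for the second after the job is handed in, with the robot touching nothing.
It also fails if it takes over 72 s, if anything falls off the work surface, if the arm or the gripper's body presses on something with over 40 N, if the wrist force passes 120 N, or if a joint passes its speed limit or range.

ROBOT

A 6-joint arm with a two-finger parallel gripper is mounted at the origin on a cart in front of the work surface, level with it; the furniture and walls round the work are solid. World frame = base frame: x ahead of the robot, y to its left, z up, the work surface at z = 0. Lengths are in m, angles in rad, forces in N, time in s.
With the tool pointing down it reaches from about 0.275 to 0.725 m from the base axis. Payload 5.6 kg.
Tool frame: the origin (TCP) lies at the very end of the fingers, on their centre line; the grasp point (between the pads) lies 19 mm behind it; z points along the fingers, y is the line along which they close (so a half turn about z gives the same grasp; the last joint's range is limited). The gripper opens to 85 mm and grips with 20 to 120 N. Pads are 22 mm wide; open, the fingers measure 114 mm over their backs; the gripper's body (76 mm by 85 mm) begins 54 mm behind the grasp point. The pads swing forward as they close: fully open they stand 13 mm farther back than shut.
Start: joints at [-0.95, 0.255, 0.108, 0, -1.424, -0.285], TCP at [0.181, -0.519, 0.231] pointing down, gripper open.
Joint ranges: [-2.95, 2.95], [-1.21, 1.97], [-1.09, 1.5], [-2.87, 1.71], [-2.94, -0.07], [-3.05, 3.05]. Speed limits (rad/s): [2.57, 2.57, 3.14, 3.14, 3.14, 3.14].

INTERFACE

Orientations are given as a unit quaternion [w, x, y, z].
In Python, from plant import r gives the robot as it stands.
- The arm moves only by the tool arm_command, never from a script. Its argument "deltas" is a list of rows, each a list of 3 entries, a list of its own where there are three numbers: the opening, from 0 (shut) to 1 (fully open), then the shift along the world's x, y, z in cm, then the turn, a rotation vector about the world's x, y, z in rad. In form: [[claw, [dx, dy, dz], [ax, ay, az]], ...]. A call has 1 to 12 rows; each row is the pose to reach, as a shift and turn from the pose commanded when the call began; what a row does not reach only later rows make up. A row lasts 1/12 s, in which the tool goes at most 41.7 mm and 7.16 degrees, less where a joint would pass 70% of its speed; a pose out of reach is approached as far as the arm can. A call with a gripper value outside its range is refused whole. The fingers move at their own pace and stop on an object; "grip_force" is the grip in N (left out, the last holds). Time passes only in rows, so rows that repeat a pose let the fingers close. It gives the time, the measured TCP pose, the force, the opening and the grip force at its end, in the units of the state.
- r.sense(): the state, without advancing time (a new reading comes with each control period).
- r.camera(name): name is "scene" or "top"; returns a dict with "color" (400x640x3 uint8, red, green, blue), "depth" (400x640 float32, m along the optical axis (not along the pixel's ray), 0 where there is no reading), "intrinsics" (3x3 intrinsics, pixels), "k1" (the pictures are not rectified: a ray, as slopes to the right and down, at radius r is drawn at 1 + k1 r^2 times it, then the intrinsics apply), "R" (3x3) and "t" (3): a world point X has camera coordinates R X + t. Camera axes: x right, y down, z forward; pixel columns grow to the right and rows downward; lengths in m; the calibration is good to about 2 mm. A picture is of the moment at which its call begins.
- r.job_done(): hands the job in; it is judged then, once.
The state is a dict: "time": time; "qpos": joint angles; "qvel": joint speeds; "tau": joint torques, N m; "ee_pos": TCP position; "tcp_rot": TCP orientation; "force": force on the tool from outside, world axes, zero at the start; "ft_torque": the same for the moment, N m; "width": finger opening in m; "grip_force": force on a finger pad.
Only numpy, scipy, OpenCV 4.12 (cv2) and the standard library are available. Lean on these libraries where they do the work, as an engineer would, in place of code of your own. Each camera call takes 0.05 s, during which the arm holds its last target. There are 200 camera calls.

## Working session

There is one attempt and no reset: what is moved stays moved. The work goes in short steps, Python scripts to look and compute and a tool call to move; the robot and the scene stay as the last step left them, time stands still between calls to the robot, and variables do not carry over. Pictures are saved under pics/ and viewed, at most 10 in all, crops included, and the job is handed in when it is done.

Besides the shell and the picture viewer there is one more tool, called by a JSON object that holds its "api" and its "payload". arm_command: Moves the arm, as the interface text tells. Its arguments: {"type":"object","properties":{"deltas":{"type":"array"},"grip_force":{"type":"number"}},"required":["deltas"]}

```bash
mkdir -p pics; cat > h.py <<'E'
import numpy as np, cv2
from plant import r
def cam(n):
    c=r.camera(n); c={k:(np.array(v) if k!='k1' else v) for k,v in c.items()}; return c
def rays(c,uv):
    K=c['intrinsics']; p=cv2.undistortPoints(np.float64(uv).reshape(-1,1,2),K,np.array([c['k1'],0,0,0,0.])).reshape(-1,2)
    return np.c_[p,np.ones(len(p))]
def onplane(c,uv,z):
    d=rays(c,uv)@c['R']; o=-c['R'].T@c['t']
    return o+d*((z-o[2])/d[:,2])[:,None]
def cloud(c):
    h,w=c['depth'].shape; u,v=np.meshgrid(np.arange(w),np.arange(h))
    d=rays(c,np.c_[u.ravel(),v.ravel()])*c['depth'].reshape(-1,1)
    return ((d-c['t'])@c['R']).reshape(h,w,3)
def proj(c,X):
    q=np.atleast_2d(X)@c['R'].T+c['t']; s=q[:,:2]/q[:,2:]; s=s*(1+c['k1']*(s**2).sum(1))[:,None]
    return s@c['intrinsics'][:2,:2].T+c['intrinsics'][:2,2]
def save(c,f): cv2.imwrite('pics/'+f,c['color'][:,:,::-1])
E
python3 - <<'E'
from h import *
for n in('scene','top'):
    c=cam(n); save(c,n+'0.png'); np.savez(n+'0.npz',**c); print(n,-c['R'].T@c['t'],c['R'][2],c['k1'],c['intrinsics'][0,0])
s=r.sense(); print(s['time'],s['ee_pos'],s['tcp_rot'],s['width'],s['force'])
E
```

```text
scene [ 0.0873534  -0.92919882  0.43926461] [ 0.51659826  0.75839333 -0.39744912] -0.08523073099026304 403.54662551619276
top [ 0.43712423 -0.25739935  1.12996685] [ 0.07971471 -0.00959455 -0.99677154] -0.06984193668346418 458.1059650232578
0.1 [ 0.1811417  -0.51882873  0.2304875 ] [-2.01455407e-04 -1.67104937e-01  9.85938723e-01  8.56932054e-04] 0.08545873468689477 [ 0.48225995  0.16188402 -0.41612324]
```

View pics/scene0.png

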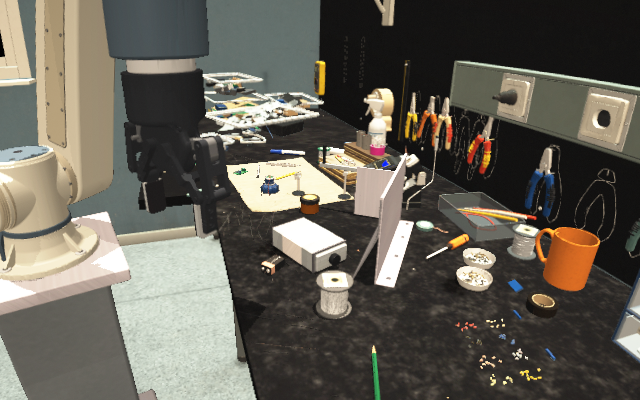

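View pics/top0.png

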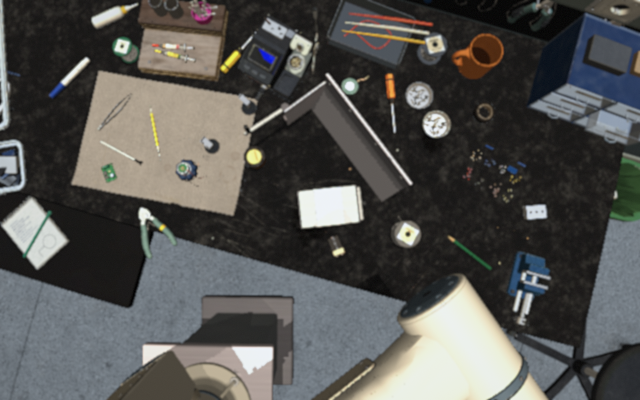

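The scene view shows the white tin at about (310,245), the rack wall at (390,230), the end plate at (370,190), the jar at (310,203), the battery at (271,264) and the spool at (335,295). In the top view the tin is at (330,207) and the rack runs from (315,95) to (395,190). I'll zoom in on the top view.

```bash
python3 - <<'E'
import cv2,numpy as np
from h import *
a=cv2.imread('pics/top0.png')[60:270,230:450]
cv2.imwrite('pics/topc.png',cv2.resize(np.clip(a.astype(float)*1.5,0,255).astype(np.uint8),None,fx=2.8*1.25,fy=2.8,interpolation=cv2.INTER_CUBIC))
c=dict(np.load('top0.npz')); P=cloud(c)
for u,v in[(330,207),(302,192),(358,190),(310,225),(360,222),(350,125),(320,100),(385,190),(310,110),(370,170),(410,184),(327,76),(254,157),(404,235),(336,245),(270,120),(248,131),(290,180),(368,205)]: print((u,v),P[v,u].round(3))
E
```

```text
(330, 207) [ 0.489 -0.295  0.044]
(302, 192) [ 0.523 -0.228  0.047]
(358, 190) [ 0.53  -0.361  0.043]
(310, 225) [ 0.445 -0.248  0.046]
(360, 222) [ 0.454 -0.37  -0.   ]
(350, 125) [ 0.677 -0.338  0.089]
(320, 100) [ 0.746 -0.268  0.05 ]
(385, 190) [ 0.53  -0.425  0.048]
(310, 110) [ 0.734 -0.244  0.001]
(370, 170) [ 0.578 -0.389  0.046]
(410, 184) [ 0.532 -0.457  0.179]
(327, 76) [ 0.762 -0.282  0.178]
(254, 157) [ 0.608 -0.11   0.034]
(404, 235) [ 0.424 -0.468  0.057]
(336, 245) [ 0.398 -0.311  0.017]
(270, 120) [ 0.708 -0.144  0.   ]
(248, 131) [ 0.648 -0.111  0.144]
(290, 180) [ 0.557 -0.196  0.   ]
(368, 205) [ 0.497 -0.39   0.   ]
```

View pics/topc.png

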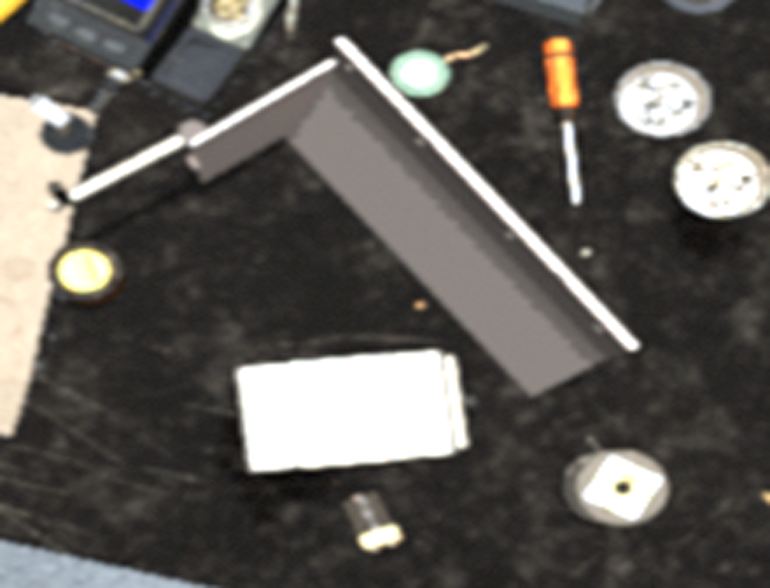

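```bash
cat > meas.py <<'E'
from h import *
def box(P,col,m):
    q=P[m][:,:2]; return cv2.minAreaRect(np.float32(q*1000))
if __name__=='__main__':
    for n in('top','scene'):
        c=dict(np.load(n+'0.npz')); P=cloud(c); X,Y,Z=P[...,0],P[...,1],P[...,2]
        roi=(X>.35)&(X<.85)&(Y>-.52)&(Y<0.0)&(c['depth']>0)
        print(n)
        m=roi&(abs(Z-.044)<.006)&(Y>-.40)&(Y<-.2)&(X<.56)&(c['color'].min(2)>110)
        print(' tin',m.sum(),box(P,0,m))
        m=roi&(Z>.165)&(Z<.19)&(Y<-.25)
        if m.sum()>20:
            q=P[m]; d=cv2.fitLine(np.float32(q[:,:2]),cv2.DIST_HUBER,0,.001,.001).ravel(); print(' walltop',m.sum(),d,q[:,2].mean(),q[:,:2].min(0),q[:,:2].max(0))
        m=roi&(Z>.012)&(Z<.09)&(X*.606-Y*.796>.625)&(X>.5)&(Y<-.2)
        q=P[m]; A=np.c_[q[:,:2],np.ones(len(q))]; 
        w=np.ones(len(q),bool)
        for _ in range(6):
            s=np.linalg.lstsq(A[w],q[w,2],rcond=None)[0]; w=abs(A@s-q[:,2])<.006
        g=np.hypot(*s[:2]); print(' slope',w.sum(),len(q),s,'grad',g,'xdir',s[:2]/g,'toe offset',-s[2]/g)
        for k,(x0,x1,y0,y1,z0,z1) in dict(plate=(.66,.8,-.29,-.17,.122,.14),jar=(.57,.65,-.15,-.07,.03,.05),spool=(.37,.47,-.51,-.42,.04,.07),batt=(.37,.43,-.34,-.27,.012,.025),bar=(.62,.76,-.19,-.08,.105,.13),knob=(.6,.8,-.2,-.06,.145,.18)).items():
            m=roi&(X>x0)&(X<x1)&(Y>y0)&(Y<y1)&(Z>z0)&(Z<z1)
            print(' ',k,m.sum(),P[m].mean(0).round(4),[np.round(t,1) for t in box(P,0,m)] if m.sum()>3 else '')
E
python3 meas.py
```

```text
top
 tin 2236 ((489.88641357421875, -294.20086669921875), (88.42547607421875, 148.57090759277344), 6.8468122482299805)
 walltop 546 [ 0.7950755   0.6065105   0.6679041  -0.35358682] 0.17584095009257333 [ 0.53117303 -0.46036592] [ 0.76885966 -0.27932934]
 slope 630 3333 [-0.10772429  0.14659844  0.17065575] grad 0.18192203023001066 xdir [-0.59214537  0.80583116] toe offset -0.9380708341432213
  plate 210 [ 0.7255 -0.2224  0.1281] [array([ 727.9, -226.8]), array([ 21.8, 131.4]), np.float64(28.4)]
  jar 348 [ 0.6073 -0.1108  0.0391] [array([ 607.2, -110.8]), array([48.8, 48.1]), np.float64(1.3)]
  spool 545 [ 0.4278 -0.4756  0.0578] [array([ 427.5, -475.7]), array([58.6, 61.8]), np.float64(0.4)]
  batt 200 [ 0.3983 -0.3087  0.018 ] [array([ 397.2, -309.2]), array([46.8, 26.2]), np.float64(22.5)]
  bar 220 [ 0.6804 -0.1508  0.1234] [array([ 675.5, -148.5]), array([ 18.1, 114.9]), np.float64(38.1)]
  knob 30 [ 0.6506 -0.11    0.1639] [array([ 651.1, -109.5]), array([8.8, 8.6]), np.float64(79.6)]
scene
 tin 1480 ((490.4080505371094, -297.1780090332031), (90.24193572998047, 151.121154785156
[... 214 characters left out ...]
rad 0.18799812214868775 xdir [-0.63917764  0.76905913] toe offset -0.9627060819314106
  plate 128 [ 0.7249 -0.2269  0.1259] [array([ 726.9, -229.7]), array([ 13.1, 137.2]), np.float64(32.5)]
  jar 162 [ 0.6057 -0.1181  0.0363] [array([ 607.2, -115.7]), array([48.8, 49.4]), np.float64(58.9)]
  spool 735 [ 0.424  -0.4818  0.0549] [array([ 426.3, -478.6]), array([60.7, 61.5]), np.float64(57.6)]
  batt 195 [ 0.3952 -0.3144  0.0157] [array([ 397. , -311.7]), array([47.1, 28.1]), np.float64(22.7)]
  bar 190 [ 0.6734 -0.1447  0.1188] [array([ 674.1, -144.2]), array([ 10.5, 103.4]), np.float64(34.3)]
  knob 42 [ 0.6527 -0.1123  0.159 ] [array([ 653.8, -110.8]), array([13.8,  7.2]), np.float64(33.0)]
```

The top crop shows the tin lying with its shoulder and cap at the right end, cap near crop (474,400). It sits about 0.53 rad off square to the rack, well beyond the 0.15 rad stated, and near the rack's open end. I'll square it first by pushing the side of the cap end.

{"api": "arm_command", "payload": {"deltas": [[0,[4,2.5,0],[0,0,-0.05]],[0,[8,5,0],[0,0,-0.1]],[0,[12,7.5,0],[0,0,-0.15]],[0,[16,10,0],[0,0,-0.2]],[0,[20,12.5,0],[0,0,-0.2]],[0,[24.2,15.1,0],[0,0,-0.2]],[0,[24.2,15.1,-4],[0,0,-0.2]],[0,[24.2,15.1,-8],[0,0,-0.2]],[0,[24.2,15.1,-12],[0,0,-0.2]],[0,[24.2,15.1,-12],[0,0,-0.2]]]}}

```text
time: 0.93
ee_pos: [0.4196, -0.3643, 0.1033]
tcp_rot: [-0.005, -0.068, 0.998, 0.005]
force: [-1.1, 1.1, -2.2]
width: 0.0
grip_force: 0.0
```

{"api": "arm_command", "payload": {"deltas": [[0,[0,0,-3],[0,0,0]],[0,[0,0,-6],[0,0,0]],[0,[0,0,-8],[0,0,0]],[0,[0,0,-9.7],[0,0,0]],[0,[0,0,-9.7],[0,0,0]]]}}

```text
time: 1.35
ee_pos: [0.4214, -0.3677, 0.0121]
tcp_rot: [-0.002, -0.067, 0.998, 0.002]
force: [-0.3, 0.5, 0.2]
width: -0.0002
grip_force: 0.0
```

{"api": "arm_command", "payload": {"deltas": [[0,[1,0,0],[0,0,0]],[0,[2,0,0],[0,0,0]],[0,[2.7,0,0],[0,0,0.05]],[0,[3.4,-0.1,0],[0,0,0.1]],[0,[4.1,-0.2,0],[0,0,0.15]],[0,[4.8,-0.3,0],[0,0,0.2]],[0,[5.5,-0.4,0],[0,0,0.25]],[0,[6.2,-0.4,0],[0,0,0.3]],[0,[6.9,-0.4,0],[0,0,0.35]],[0,[7.6,-0.4,0],[0,0,0.4]],[0,[7.6,-0.4,0],[0,0,0.4]]]}}

```text
time: 2.27
ee_pos: [0.5022, -0.3731, 0.0164]
tcp_rot: [0.001, -0.266, 0.964, -0.002]
force: [-0.0, 0.6, 1.0]
width: 0.0003
grip_force: 0.0
```

```bash
cat > tin.py <<'E'
from h import *
n=np.array([.6065,-.795]); t=np.array([.795,.6065]); O=np.array([.6348,-.3235])
c=cam('top'); P=cloud(c); X,Y,Z=P[...,0],P[...,1],P[...,2]
m=(X>.4)&(X<.65)&(Y>-.42)&(Y<-.17)&(abs(Z-.044)<.006)&(c['color'].min(2)>110)
b=cv2.minAreaRect(np.float32(P[m][:,:2]*1000)); print(b)
ct=np.array(b[0])/1000; p=cv2.boxPoints(b)/1000
for q in [ct,*p]: print('rack',np.round([(q-O)@n,(q-O)@t],4))
s=r.sense(); e=np.array(s['ee_pos']); print(s['time'],e,'rack',(e[:2]-O)@n,(e[:2]-O)@t,s['force'])
E
python3 tin.py
```

```text
((526.8934326171875, -308.44927978515625), (80.3157730102539, 209.42230224609375), 47.73353576660156)
rack [-0.0774 -0.0767]
rack [-0.1732 -0.135 ]
rack [ 0.0328 -0.0973]
rack [ 0.0183 -0.0183]
rack [-0.1876 -0.0561]
2.3167 [ 0.50131674 -0.37282585  0.01603521] rack -0.0417435459936783 -0.1360353239453218 [-0.14149978 -0.03441202 -0.12562704]
```

```bash
sed -i 's/>110)/>110)\&((X-O[0])*n[0]+(Y-O[1])*n[1]<-.01)/' tin.py; sed -i '/^b=cv2/i k,L,S,_=cv2.connectedComponentsWithStats(m.astype(np.uint8)); m=L==1+S[1:,4].argmax()' tin.py; python3 tin.py
```

```text
((492.7151184082031, -271.9576110839844), (70.40753173828125, 101.146240234375), 34.162174224853516)
rack [-0.1272 -0.0817]
rack [-0.1796 -0.114 ]
rack [-0.0786 -0.1196]
rack [-0.0747 -0.0494]
rack [-0.1757 -0.0437]
2.3667 [ 0.5005641  -0.37262706  0.01564955] rack -0.04235805559298001 -0.13651310087494906 [-0.8270023   0.79159223  0.33731774]
```

{"api": "arm_command", "payload": {"deltas": [[0,[-2,-1.5,0],[0,0,0]],[0,[-3,-2,4],[0,0,0]],[0,[-3,-2,8],[0,0,-0.12]],[0,[-4,0,12],[0,0,-0.24]],[0,[-6,3,15],[0,0,-0.36]],[0,[-9,6,17],[0,0,-0.48]],[0,[-9,10,17],[0,0,-0.6]],[0.6,[-9,14,17],[0,0,-0.72]],[0.6,[-9,18,17],[0,0,-0.84]],[0.6,[-9,21,17],[0,0,-0.96]],[0.6,[-9,21,17],[0,0,-1.08]],[0.6,[-9,21,17],[0,0,-1.2]]]}}

```text
time: 3.37
ee_pos: [0.4091, -0.1598, 0.1855]
tcp_rot: [0.001, 0.309, 0.951, 0.001]
force: [-0.1, -0.1, 0.2]
width: 0.0513
grip_force: 0.0
```

```bash
cat >> tin.py <<'E'
from scipy.spatial.transform import Rotation as Ro
q=np.array(s['tcp_rot']); R=Ro.from_quat(q[[1,2,3,0]]).as_matrix(); print('tool y',R[:,1].round(3),'z',R[:,2].round(3),'w',s['width'],'q',np.round(s['qpos'],2))
zd=np.r_[n*np.sin(.42),-np.cos(.42)]; yd=np.r_[t,0]; T=np.c_[np.cross(yd,zd),yd,zd]
print('turn for x-push',(Ro.from_matrix(T@R.T)).as_rotvec().round(3))
zd=np.r_[t*np.sin(.42),-np.cos(.42)]
for sg in(1,-1):
    yd=np.r_[n*sg,0]; T=np.c_[np.cross(yd,zd),yd,zd]; print('turn for y-push',(Ro.from_matrix(T@R.T)).as_rotvec().round(3))
def W(x,y): print('world of rack',(x,y),(O+n*x+t*y).round(4),'delta cm',((O+n*x+t*y-e[:2])*100).round(2))
import sys
for a in sys.argv[1:]: W(*map(float,a.split(',')))
E
python3 tin.py -.215,-.07 -.25,-.07
```

```text
((512.5496826171875, -287.0049133300781), (88.2824935913086, 147.47279357910156), 33.21675109863281)
rack [-0.1032 -0.0751]
rack [-0.1799 -0.1138]
rack [-0.0328 -0.1244]
rack [-0.0264 -0.0363]
rack [-0.1735 -0.0257]
3.4167 [ 0.40925413 -0.16091283  0.18547345] rack -0.2660503692231118 -0.08069985415213127 [0.63308508 0.63597745 0.4654842 ]
tool y [0.594 0.805 0.001] z [ 0.002 -0.    -1.   ] w 0.051229643488224605 q [-0.02  0.06 -0.25 -0.   -1.26 -2.19]
turn for x-push [-0.295 -0.298 -0.279]
turn for y-push [ 0.488  0.005 -1.823]
turn for y-push [ 0.002 -0.448  1.267]
world of rack (-0.215, -0.07) [ 0.4488 -0.195 ] delta cm [ 3.95 -3.41]
world of rack (-0.25, -0.07) [ 0.4275 -0.1672] delta cm [ 1.83 -0.63]
```

{"api": "arm_command", "payload": {"deltas": [[0.6,[1,-0.5,-2],[-0.07,-0.07,-0.07]],[0.6,[2,-1,-5],[-0.15,-0.15,-0.14]],[0.6,[2.5,-1.5,-8],[-0.22,-0.22,-0.21]],[0.6,[3,-2.2,-11],[-0.295,-0.298,-0.279]],[0.6,[3,-2.2,-14],[-0.295,-0.298,-0.279]],[0.6,[3,-2.2,-16],[-0.295,-0.298,-0.279]],[0.6,[3,-2.2,-17.8],[-0.295,-0.298,-0.279]],[0.6,[3,-2.2,-17.8],[-0.295,-0.298,-0.279]],[0.6,[3,-2.2,-17.8],[-0.295,-0.298,-0.279]]]}}

```text
time: 4.17
ee_pos: [0.4437, -0.2075, 0.0416]
tcp_rot: [0.154, 0.421, 0.891, -0.074]
force: [0.2, -0.3, 0.7]
width: 0.0514
grip_force: 0.0
```

```bash
python3 - <<'E'
from h import *
c=cam('scene'); a=c['color'][170:330,220:440,::-1]
cv2.imwrite('pics/s1.png',cv2.resize(a,None,fx=3.5,fy=3.5,interpolation=cv2.INTER_CUBIC))
E
python3 tin.py
```

```text
((512.6426391601562, -287.05328369140625), (88.37751007080078, 149.6068572998047), 33.21022415161133)
rack [-0.1031 -0.075 ]
rack [-0.1808 -0.1137]
rack [-0.0316 -0.1245]
rack [-0.0253 -0.0363]
rack [-0.1745 -0.0256]
4.2667 [ 0.44439165 -0.20701089  0.04234947] rack -0.20809151020684138 -0.08072399343967689 [ 0.84088024  0.55060482 -0.24367128]
tool y [ 0.773  0.635 -0.   ] z [ 0.214 -0.261 -0.941] w 0.05108229156887573 q [ 0.03  0.12 -0.86  0.65 -0.46 -3.05]
turn for x-push [-0.06  -0.047 -0.036]
turn for y-push [ 0.843 -0.098 -1.521]
turn for y-push [-0.009 -0.084  1.534]
```

View pics/s1.png

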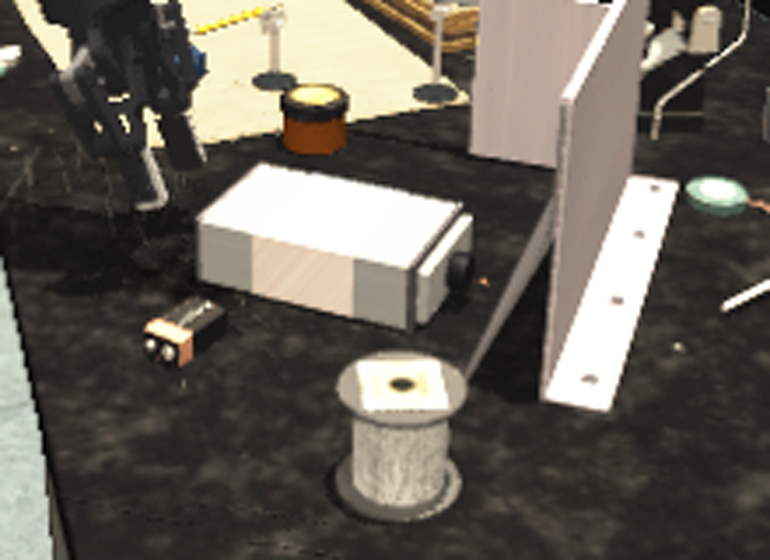

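The view shows the tin lying nearly square, cap at crop (460,270), with the jar and battery untouched and the gripper behind the foot at (150,190). Joint 6 has reached its limit, so I'll use the half-turn-equivalent orientation.

{"api": "arm_command", "payload": {"deltas": [[0.6,[-1,1.5,2],[-0.03,0.03,0.11]],[0.6,[-2,2.5,4],[-0.05,0.06,0.22]],[0.6,[-2,2.5,6],[-0.08,0.09,0.33]],[0.6,[-2,2.5,6],[-0.1,0.12,0.45]],[0.6,[-2,2.5,6],[-0.13,0.16,0.56]],[0.6,[-2,2.5,6],[-0.15,0.19,0.67]],[0.6,[-2,2.5,6],[-0.18,0.22,0.79]],[0.6,[-2,2.5,6],[-0.2,0.25,0.9]],[0.6,[-2,2.5,6],[-0.23,0.28,1.01]],[0.6,[-2,2.5,6],[-0.26,0.31,1.12]],[0.6,[-2,2.5,6],[-0.28,0.34,1.24]],[0.6,[-2,2.5,6],[-0.32,0.39,1.41]]]}}

```text
time: 5.27
ee_pos: [0.4244, -0.1815, 0.103]
tcp_rot: [0.069, -0.274, 0.946, -0.157]
force: [0.6, -0.1, -0.0]
width: 0.0513
grip_force: 0.0
```

```bash
cat > st.py <<'E'
from h import *
import sys
from scipy.spatial.transform import Rotation as Ro
n=np.array([.6065,-.795]); t=np.array([.795,.6065]); O=np.array([.6348,-.3235])
def st(a=()):
    s=r.sense(); e=np.array(s['ee_pos']); q=np.array(s['tcp_rot']); R=Ro.from_quat(q[[1,2,3,0]]).as_matrix()
    print(round(s['time'],2),e.round(4),'rack',round((e[:2]-O)@n,4),round((e[:2]-O)@t,4),'y',R[:,1].round(3),'z',R[:,2].round(3),'w',round(s['width'],4),'q',np.round(s['qpos'],2),'f',np.round(s['force'],1))
    for nm,zd,yd in(('x-push-',np.r_[n*np.sin(.42),-np.cos(.42)],np.r_[-t,0]),('y-push-',np.r_[t*np.sin(.42),-np.cos(.42)],np.r_[-n,0]),('y-push+',np.r_[t*np.sin(.42),-np.cos(.42)],np.r_[n,0])):
        T=np.c_[np.cross(yd,zd),yd,zd]; print(nm,Ro.from_matrix(T@R.T).as_rotvec().round(3))
    for k in a:
        x,y=map(float,k.split(',')); p=O+n*x+t*y; print((x,y),'world',p.round(4),'delta cm',((p-e[:2])*100).round(2))
if __name__=='__main__': st(sys.argv[1:])
E
python3 st.py -.215,-.07
```

```text
5.27 [ 0.4244 -0.1815  0.103 ] rack -0.2405 -0.0812 y [-0.497  0.8   -0.335] z [ 0.216 -0.26  -0.941] w 0.0513 q [ 0.15 -0.02 -0.78  0.48 -0.68 -1.51] f [ 0.6 -0.1 -0. ]
x-push- [-0.437  0.459  1.537]
y-push- [ 0.489 -0.113  0.158]
y-push+ [ 0.881 -0.022 -3.002]
(-0.215, -0.07) world [ 0.4488 -0.195 ] delta cm [ 2.44 -1.35]
```

{"api": "arm_command", "payload": {"deltas": [[0.6,[0,0,0],[-0.03,0.03,0.11]],[0.6,[0,0,0],[-0.06,0.06,0.22]],[0.6,[0,0,0],[-0.09,0.1,0.33]],[0.6,[0,0,0],[-0.12,0.13,0.44]],[0.6,[0,0,0],[-0.16,0.16,0.55]],[0.6,[0,0,0],[-0.19,0.2,0.66]],[0.6,[0,0,0],[-0.22,0.23,0.77]],[0.6,[0,0,0],[-0.25,0.26,0.88]],[0.6,[0,0,0],[-0.28,0.3,0.99]],[0.6,[0,0,0],[-0.31,0.33,1.1]],[0.6,[0,0,0],[-0.34,0.36,1.2]],[0.6,[0,0,0],[-0.437,0.459,1.537]]]}}

```text
time: 6.27
ee_pos: [0.4245, -0.1815, 0.103]
tcp_rot: [0.071, 0.819, -0.537, 0.192]
force: [-0.1, 0.8, 0.4]
width: 0.0514
grip_force: 0.0
```

```bash
python3 st.py -.215,-.07
```

```text
6.27 [ 0.4245 -0.1815  0.103 ] rack -0.2404 -0.081 y [-0.906 -0.414 -0.09 ] z [ 0.238 -0.323 -0.916] w 0.0514 q [ 0.18 -0.03 -0.86  0.64 -0.65 -0.27] f [-0.1  0.8  0.4]
x-push- [-0.061  0.069  0.222]
y-push- [ 0.877 -0.126 -1.228]
y-push+ [-0.105  0.006  1.792]
(-0.215, -0.07) world [ 0.4488 -0.195 ] delta cm [ 2.42 -1.35]
```

{"api": "arm_command", "payload": {"deltas": [[0.6,[1,-0.6,-1],[-0.03,0.035,0.11]],[0.6,[2,-1,-2],[-0.061,0.069,0.222]],[0.6,[2.4,-1.4,-4],[-0.061,0.069,0.222]],[0.6,[2.4,-1.4,-6],[-0.061,0.069,0.222]],[0.6,[2.4,-1.4,-8],[-0.061,0.069,0.222]],[0.6,[2.4,-1.4,-9.4],[-0.061,0.069,0.222]],[0.6,[2.4,-1.4,-9.4],[-0.061,0.069,0.222]]]}}

```text
time: 6.85
ee_pos: [0.4475, -0.1956, 0.0069]
tcp_rot: [0.093, 0.876, -0.436, 0.186]
force: [-0.3, -0.7, -0.3]
width: 0.051
grip_force: 0.0
```

```bash
python3 st.py -.15,-.08 -.10,-.08; python3 tin.py|head -6
```

```text
6.85 [ 0.4475 -0.1956  0.0069] rack -0.2153 -0.0714 y [-0.798 -0.602  0.001] z [ 0.244 -0.325 -0.914] w 0.051 q [-0.15  0.17 -1.06  1.43 -0.29 -0.58] f [-0.3 -0.7 -0.3]
x-push- [-0.    -0.002  0.005]
y-push- [ 0.917 -0.127 -1.466]
y-push+ [ 1.000e-03 -2.000e-03  1.576e+00]
(-0.15, -0.08) world [ 0.4802 -0.2528] delta cm [ 3.28 -5.72]
(-0.1, -0.08) world [ 0.5106 -0.2925] delta cm [ 6.31 -9.69]
((512.353515625, -286.40997314453125), (88.61357116699219, 148.58358764648438), 33.21974182128906)
rack [-0.1038 -0.0748]
rack [-0.181  -0.1137]
rack [-0.0328 -0.1244]
rack [-0.0265 -0.036 ]
rack [-0.1747 -0.0253]
```

{"api": "arm_command", "payload": {"deltas": [[0.6,[0.3,-0.4,0],[0,0,0]],[0.6,[0.6,-0.8,0],[0,0,0]],[0.6,[0.9,-1.2,0],[0,0,0]],[0.6,[1.2,-1.6,0],[0,0,0]],[0.6,[1.5,-2,0],[0,0,0]],[0.6,[1.8,-2.4,0],[0,0,0]],[0.6,[2.1,-2.8,0],[0,0,0]],[0.6,[2.4,-3.2,0],[0,0,0]],[0.6,[2.7,-3.6,0],[0,0,0]],[0.6,[3,-4,0],[0,0,0]],[0.6,[3.3,-4.4,0],[0,0,0]],[0.6,[3.6,-4.8,0],[0,0,0]]]}}

```text
time: 7.9
ee_pos: [0.4834, -0.2437, 0.0072]
tcp_rot: [0.093, 0.876, -0.436, 0.185]
force: [-2.5, 4.4, 1.0]
width: 0.0509
grip_force: 2.3
```

```bash
cat > look.py <<'E'
from h import *
import sys
c=cam(sys.argv[1]); u0,u1,v0,v1=map(int,sys.argv[3].split(',')); f=min(780/(u1-u0),580/(v1-v0))
cv2.imwrite('pics/'+sys.argv[2],cv2.resize(c['color'][v0:v1,u0:u1,::-1],None,fx=f,fy=f,interpolation=cv2.INTER_CUBIC))
E
python3 look.py scene s2.png 220,440,150,320; python3 st.py; python3 tin.py|head -6
```

```text
7.95 [ 0.4841 -0.2444  0.0074] rack -0.1543 -0.0718 y [-0.799 -0.602  0.001] z [ 0.244 -0.325 -0.914] w 0.0513 q [-0.24  0.24 -0.95  1.39 -0.26 -0.45] f [ 0.7  0.5 -0.7]
x-push- [-0.001 -0.001  0.006]
y-push- [ 0.917 -0.127 -1.464]
y-push+ [ 1.000e-03 -2.000e-03  1.577e+00]
((505.8546142578125, -271.474853515625), (88.22268676757812, 64.17306518554688), 36.73006820678711)
rack [-0.1196 -0.071 ]
rack [-0.1521 -0.1147]
rack [-0.088  -0.1154]
rack [-0.087  -0.0272]
rack [-0.1512 -0.0265]
```

View pics/s2.png

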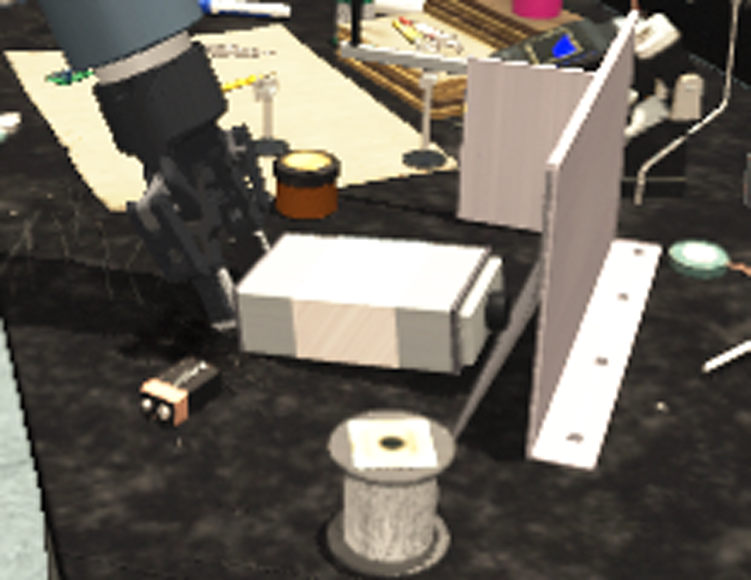

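The tin is square and its cap has begun to ride up the slope at crop (500,290), with push forces of about 5 N. I'll continue.

{"api": "arm_command", "payload": {"deltas": [[0.6,[0.3,-0.4,0],[0,0,0]],[0.6,[0.6,-0.8,0],[0,0,0]],[0.6,[0.9,-1.2,0],[0,0,0]],[0.6,[1.2,-1.6,0],[0,0,0]],[0.6,[1.5,-2,0],[0,0,0]],[0.6,[1.8,-2.4,0],[0,0,0]],[0.6,[2.1,-2.8,0],[0,0,0]],[0.6,[2.4,-3.2,0],[0,0,0]],[0.6,[2.7,-3.6,0],[0,0,0]],[0.6,[2.7,-3.6,0],[0,0,0]]]}}

```text
time: 8.83
ee_pos: [0.5117, -0.2807, 0.0081]
tcp_rot: [0.093, 0.875, -0.437, 0.186]
force: [-0.1, -0.4, -0.0]
width: 0.0513
grip_force: 0.2
```

```bash
python3 look.py scene s3.png 220,440,150,320; python3 st.py
```

```text
8.88 [ 0.5116 -0.2805  0.0083] rack -0.1089 -0.0718 y [-0.799 -0.601  0.   ] z [ 0.245 -0.326 -0.913] w 0.051 q [-0.27  0.3  -0.86  1.29 -0.26 -0.32] f [-0.3  0.4  0.4]
x-push- [0.    0.    0.007]
y-push- [ 0.919 -0.127 -1.463]
y-push+ [0.    0.    1.577]
```

View pics/s3.png

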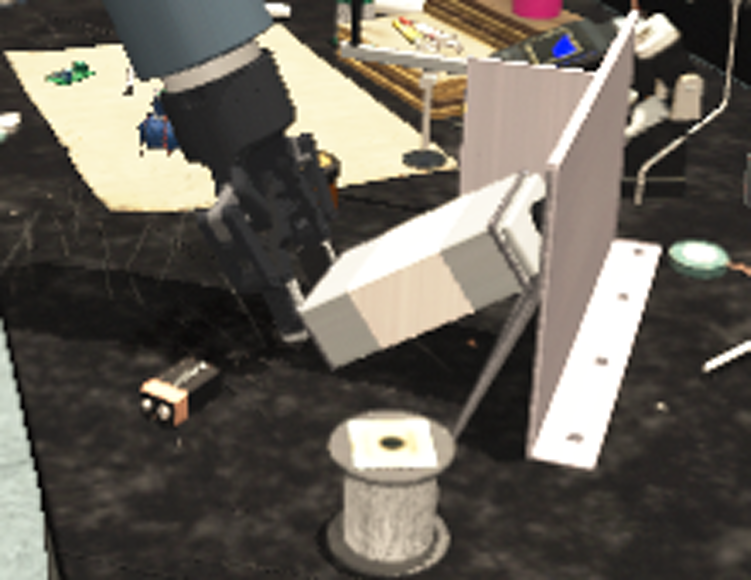

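The tin is tilted about 35°, with the cap on the slope at crop (540,210) and the heel on the fingers at (305,310). Continuing.

{"api": "arm_command", "payload": {"deltas": [[0.6,[0.2,-0.27,0],[0,0,0]],[0.6,[0.4,-0.53,0],[0,0,0]],[0.6,[0.6,-0.8,0],[0,0,0]],[0.6,[0.8,-1.06,0],[0,0,0]],[0.6,[1,-1.33,0],[0,0,0]],[0.6,[1.2,-1.6,0],[0,0,0]],[0.6,[1.4,-1.86,0],[0,0,0]],[0.6,[1.6,-2.13,0],[0,0,0]],[0.6,[1.8,-2.4,0],[0,0,0]],[0.6,[1.8,-2.4,0],[0,0,0]]]}}

```text
time: 9.72
ee_pos: [0.5297, -0.3047, 0.0084]
tcp_rot: [0.093, 0.875, -0.437, 0.187]
force: [-0.1, -0.2, 0.2]
width: 0.0511
grip_force: 0.3
```

```bash
python3 look.py scene s4.png 220,440,150,320; python3 st.py
```

```text
9.77 [ 0.5296 -0.3045  0.0084] rack -0.0789 -0.0721 y [-0.799 -0.601 -0.   ] z [ 0.245 -0.326 -0.913] w 0.0513 q [-0.28  0.34 -0.79  1.19 -0.27 -0.21] f [-0.6 -1.4 -0.2]
x-push- [0.    0.    0.007]
y-push- [ 0.919 -0.127 -1.463]
y-push+ [0.000e+00 1.000e-03 1.577e+00]
```

View pics/s4.png

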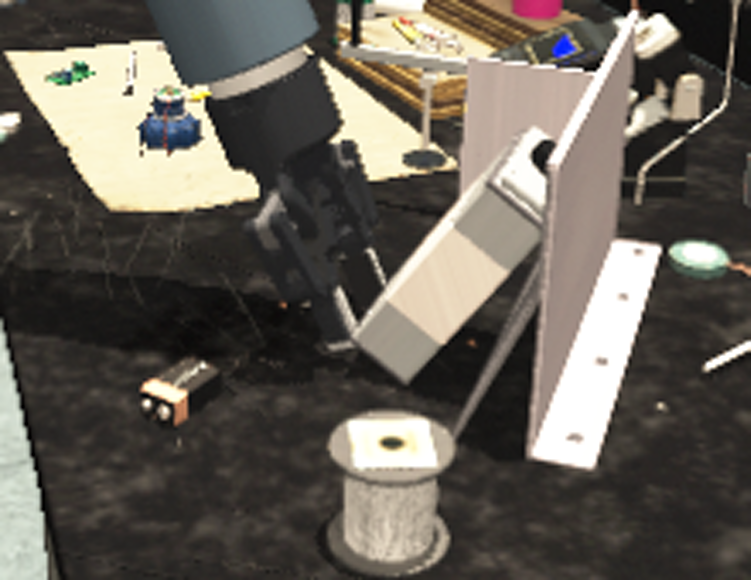

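The tin is now at about 55°, with the cap near the wall at crop (545,155) and the heel at (360,345). From here I go slowly.

{"api": "arm_command", "payload": {"deltas": [[0.6,[0.1,-0.13,0],[0,0,0]],[0.6,[0.2,-0.26,0],[0,0,0]],[0.6,[0.3,-0.4,0],[0,0,0]],[0.6,[0.4,-0.53,0],[0,0,0]],[0.6,[0.5,-0.66,0],[0,0,0]],[0.6,[0.6,-0.8,0],[0,0,0]],[0.6,[0.7,-0.93,0],[0,0,0]],[0.6,[0.8,-1.06,0],[0,0,0]],[0.6,[0.8,-1.06,0],[0,0,0]]]}}

```text
time: 10.52
ee_pos: [0.537, -0.3147, 0.0078]
tcp_rot: [0.093, 0.875, -0.437, 0.186]
force: [-1.6, 1.6, -1.4]
width: 0.0514
grip_force: 0.6
```

```bash
cat > up.py <<'E'
from h import *
from st import st,n,t,O
for nm in('top','scene'):
    c=cam(nm); P=cloud(c); x=(P[...,:2]-O)@n; y=(P[...,:2]-O)@t; z=P[...,2]
    m=(c['color'].min(2)>60)&(c['depth']>0)&(x>-.09)&(x<.03)&(y>-.15)&(y<.127)&(z>.004)
    for a,b in((.01,.05),(.05,.1),(.1,.14),(.14,.156),(.156,.17)):
        k=m&(z>a)&(z<b)&(x<z*.42-.008 if b<.11 else x<.03)
        if k.sum()>5: print(nm,(a,b),k.sum(),'x',np.percentile(x[k],[3,50,97]).round(3),'y',np.percentile(y[k],[2,50,98]).round(3),'z',np.median(z[k]).round(3))
    k=m&(z>.14)&(z<.17)
    if nm=='top' and k.sum()>20:
        b=cv2.minAreaRect(np.float32(np.c_[x[k],y[k]]*1000)); print('top rect (rack mm)',b)
st()
E
python3 up.py
```

```text
top (0.01, 0.05) 312 x [-0.071 -0.055 -0.047] y [-0.115 -0.074 -0.03 ] z 0.035
top (0.05, 0.1) 548 x [-0.086 -0.035 -0.022] y [-0.115 -0.072 -0.03 ] z 0.074
top (0.1, 0.14) 506 x [-0.021 -0.01   0.021] y [-0.115 -0.073 -0.029] z 0.122
top (0.14, 0.156) 517 x [-0.     0.012  0.028] y [-0.114 -0.073 -0.032] z 0.147
top (0.156, 0.17) 9 x [0.018 0.022 0.025] y [-0.081 -0.075 -0.064] z 0.157
top rect (rack mm) ((14.186952590942383, -72.24871063232422), (31.20844268798828, 89.13973236083984), 0.33225196599960327)
scene (0.01, 0.05) 497 x [-0.072 -0.034 -0.002] y [-0.119 -0.116 -0.04 ] z 0.031
scene (0.05, 0.1) 599 x [-0.041 -0.007  0.023] y [-0.119 -0.117  0.126] z 0.076
scene (0.1, 0.14) 418 x [-0.027  0.01   0.029] y [-0.119 -0.116  0.127] z 0.118
scene (0.14, 0.156) 205 x [-0.085  0.016  0.029] y [-0.116 -0.093 -0.037] z 0.145
10.62 [ 0.5369 -0.3146  0.0079] rack -0.0664 -0.0724 y [-0.799 -0.602  0.001] z [ 0.245 -0.326 -0.913] w 0.0517 q [-0.28  0.36 -0.76  1.14 -0.27 -0.16] f [ 1.   0.8 -0.8]
x-push- [-0.    -0.001  0.006]
y-push- [ 0.918 -0.127 -1.464]
y-push+ [ 1.000e-03 -1.000e-03  1.577e+00]
```

{"api": "arm_command", "payload": {"deltas": [[0.6,[0.1,-0.13,0],[0,0,0]],[0.6,[0.2,-0.26,0],[0,0,0]],[0.6,[0.3,-0.4,0],[0,0,0]],[0.6,[0.4,-0.53,0],[0,0,0]],[0.6,[0.5,-0.66,0],[0,0,0]],[0.6,[0.5,-0.66,0],[0,0,0]],[0.6,[0.5,-0.66,0],[0,0,0]]]}}

```text
time: 11.2
ee_pos: [0.5422, -0.3213, 0.0082]
tcp_rot: [0.093, 0.875, -0.436, 0.186]
force: [-0.5, 0.9, -0.1]
width: 0.0514
grip_force: 0.6
```

```bash
python3 up.py | grep -v scene
```

```text
top (0.01, 0.05) 257 x [-0.062 -0.049 -0.043] y [-0.115 -0.072 -0.031] z 0.032
top (0.05, 0.1) 445 x [-0.087 -0.037 -0.028] y [-0.119 -0.072 -0.021] z 0.072
top (0.1, 0.14) 375 x [-0.027 -0.02   0.029] y [-0.115 -0.073 -0.029] z 0.122
top (0.14, 0.156) 647 x [-0.014  0.002  0.026] y [-0.114 -0.074 -0.03 ] z 0.149
top (0.156, 0.17) 70 x [-0.005  0.005  0.023] y [-0.108 -0.071 -0.036] z 0.159
top rect (rack mm) ((5.614380836486816, -72.30485534667969), (43.612693786621094, 89.2308349609375), 0.5891949534416199)
11.3 [ 0.5418 -0.3211  0.0078] rack -0.0583 -0.0724 y [-0.799 -0.602  0.001] z [ 0.244 -0.325 -0.913] w 0.0511 q [-0.28  0.37 -0.73  1.11 -0.28 -0.12] f [-1.2  0.1 -0.4]
x-push- [-0.    -0.001  0.006]
y-push- [ 0.918 -0.127 -1.464]
y-push+ [ 1.000e-03 -1.000e-03  1.577e+00]
```

The lean is now about 17° and the heel appears to rest on the fingertips. Backing off slowly should let it settle upright.

{"api": "arm_command", "payload": {"deltas": [[0.6,[-0.1,0.13,0],[0,0,0]],[0.6,[-0.2,0.26,0],[0,0,0]],[0.6,[-0.3,0.4,0],[0,0,0]],[0.6,[-0.4,0.53,0],[0,0,0]],[0.6,[-0.5,0.66,0],[0,0,0]],[0.6,[-0.5,0.66,0],[0,0,0]]]}}

```text
time: 11.8
ee_pos: [0.5365, -0.3143, 0.0077]
tcp_rot: [0.093, 0.875, -0.436, 0.186]
force: [-0.0, -0.5, 0.5]
width: 0.0513
grip_force: 0.0
```

```bash
python3 up.py | grep -v scene
```

```text
top (0.01, 0.05) 97 x [-0.074 -0.054 -0.053] y [-0.111 -0.071 -0.032] z 0.029
top (0.05, 0.1) 128 x [-0.089 -0.054 -0.053] y [-0.115 -0.073 -0.026] z 0.068
top (0.1, 0.14) 94 x [-0.054 -0.053 -0.038] y [-0.115 -0.073 -0.029] z 0.12
top (0.14, 0.156) 724 x [-0.053 -0.033 -0.01 ] y [-0.115 -0.073 -0.029] z 0.15
top (0.156, 0.17) 97 x [-0.041 -0.031 -0.021] y [-0.083 -0.072 -0.062] z 0.162
top rect (rack mm) ((-31.263553619384766, -72.01940155029297), (88.72227478027344, 45.09663009643555), 89.78529357910156)
11.9 [ 0.5367 -0.3145  0.0078] rack -0.0667 -0.0725 y [-0.799 -0.602  0.001] z [ 0.244 -0.325 -0.913] w 0.0512 q [-0.28  0.36 -0.76  1.14 -0.27 -0.16] f [-0.9 -0.2  0.3]
x-push- [-0.    -0.001  0.006]
y-push- [ 0.918 -0.127 -1.464]
y-push+ [ 1.000e-03 -1.000e-03  1.577e+00]
```

It stands, at rack x about -31 and y about -72 mm. I'll ease it to the toe line.

{"api": "arm_command", "payload": {"deltas": [[0.6,[0.15,-0.2,0],[0,0,0]],[0.6,[0.3,-0.4,0],[0,0,0]],[0.6,[0.45,-0.6,0],[0,0,0]],[0.6,[0.6,-0.8,0],[0,0,0]],[0.6,[0.68,-0.9,0],[0,0,0]],[0.6,[0.68,-0.9,0],[0,0,0]]]}}

```text
time: 12.4
ee_pos: [0.5437, -0.3237, 0.0076]
tcp_rot: [0.093, 0.875, -0.437, 0.186]
force: [-0.1, 0.2, 0.3]
width: 0.0511
grip_force: 0.0
```

```bash
python3 up.py | egrep 'rect|top .0.01|0.156, |rack'
```

```text
top (0.01, 0.05) 90 x [-0.062 -0.05  -0.049] y [-0.112 -0.071 -0.033] z 0.03
top (0.156, 0.17) 102 x [-0.089 -0.029 -0.018] y [-0.083 -0.072 -0.061] z 0.162
top rect (rack mm) ((-47.51496887207031, -71.92767333984375), (88.80186462402344, 84.55738067626953), 89.9794692993164)
scene (0.156, 0.17) 10 x [-0.083 -0.026 -0.013] y [-0.079 -0.07  -0.06 ] z 0.159
12.5 [ 0.5436 -0.3235  0.0077] rack -0.0553 -0.0725 y [-0.799 -0.602  0.001] z [ 0.244 -0.325 -0.913] w 0.0511 q [-0.28  0.37 -0.73  1.1  -0.28 -0.11] f [ 0.1  0.4 -0. ]
```

{"api": "arm_command", "payload": {"deltas": [[0.6,[0.06,-0.08,0],[0,0,0]],[0.6,[0.12,-0.16,0],[0,0,0]],[0.6,[0.18,-0.24,0],[0,0,0]],[0.6,[0.24,-0.32,0],[0,0,0]],[0.6,[0.24,-0.32,0],[0,0,0]]]}}

```text
time: 12.92
ee_pos: [0.5459, -0.3268, 0.0076]
tcp_rot: [0.093, 0.875, -0.437, 0.186]
force: [-0.4, 0.8, 0.7]
width: 0.0513
grip_force: 0.3
```

```bash
python3 up.py | egrep 'rect|top .0.01|0.1, |0.156, |rack'
```

```text
top (0.01, 0.05) 86 x [-0.058 -0.046 -0.046] y [-0.112 -0.071 -0.033] z 0.031
top (0.1, 0.14) 132 x [-0.089 -0.046 -0.03 ] y [-0.134 -0.069 -0.008] z 0.112
top (0.156, 0.17) 109 x [-0.088 -0.026 -0.014] y [-0.087 -0.072 -0.053] z 0.163
top rect (rack mm) ((-45.431312561035156, -71.97250366210938), (88.72331237792969, 88.51309967041016), 89.38268280029297)
scene (0.1, 0.14) 657 x [-0.088 -0.015  0.001] y [-0.12  -0.115  0.127] z 0.119
scene (0.156, 0.17) 8 x [-0.065 -0.013 -0.009] y [-0.075 -0.066 -0.061] z 0.161
13.02 [ 0.5459 -0.3267  0.0076] rack -0.0513 -0.0727 y [-0.799 -0.601  0.001] z [ 0.244 -0.325 -0.914] w 0.0515 q [-0.28  0.38 -0.71  1.08 -0.28 -0.09] f [ 0.6 -0.3  0.8]
```

{"api": "arm_command", "payload": {"deltas": [[0.6,[0.06,-0.08,0],[0,0,0]],[0.6,[0.12,-0.16,0],[0,0,0]],[0.6,[0.12,-0.16,0],[0,0,0]],[0.6,[-1,1.3,0],[0,0,0]],[0.6,[-3,4,0.5],[0,0,0]],[0.6,[-5,6.5,2],[0,0,0]],[0.2,[-6,8,5],[0,0,0]],[0.2,[-6,8,9],[0,0,0]],[0.2,[-6,8,13],[0,0,0.12]],[0.2,[-6,8,17],[0,0,0.24]],[0.2,[-6,8,20],[0,0,0.36]],[0.2,[-6,8,22],[0,0,0.48]]]}}

```text
time: 14.02
ee_pos: [0.4862, -0.2483, 0.1995]
tcp_rot: [0.063, 0.934, -0.289, 0.198]
force: [0.7, -1.1, -0.2]
width: 0.0172
grip_force: 0.0
```

```bash
python3 up.py | egrep 'rect|top|rack|push'; python3 st.py -.024,-.165 -.09,-.165| tail -2
```

```text
top (0.01, 0.05) 27 x [-0.045 -0.044 -0.044] y [-0.111 -0.074 -0.034] z 0.041
top (0.05, 0.1) 98 x [-0.045 -0.044 -0.044] y [-0.114 -0.073 -0.031] z 0.075
top (0.1, 0.14) 98 x [-0.045 -0.044  0.   ] y [-0.114 -0.072 -0.03 ] z 0.119
top (0.14, 0.156) 725 x [-0.043 -0.024 -0.001] y [-0.115 -0.074 -0.03 ] z 0.149
top (0.156, 0.17) 99 x [-0.033 -0.022 -0.013] y [-0.084 -0.072 -0.062] z 0.162
top rect (rack mm) ((-22.121612548828125, -72.28795623779297), (88.86859130859375, 44.91840744018555), 89.80673217773438)
14.12 [ 0.4897 -0.2498  0.2055] rack -0.1465 -0.0707 y [-0.567 -0.824 -0.   ] z [ 0.344 -0.236 -0.909] w 0.0172 q [-0.05 -0.02 -0.48  0.32 -0.76  0.82] f [0.3 0.6 0.7]
x-push- [ 0.007  0.008 -0.317]
y-push- [ 0.983  0.024 -1.757]
y-push+ [-1.000e-03  1.200e-02  1.254e+00]
(-0.024, -0.165) world [ 0.4891 -0.4045] delta cm [ -0.07 -15.46]
(-0.09, -0.165) world [ 0.449 -0.352] delta cm [ -4.07 -10.22]
```

{"api": "arm_command", "payload": {"deltas": [[0.2,[-1,-0.5,1],[0.06,0,-0.1]],[0.2,[-2,-2,1],[0.12,0,-0.2]],[0.2,[-3,-4,1],[0.18,0,-0.31]],[0.2,[-4,-7,1],[0.23,0,-0.41]],[0.2,[-4,-10,1],[0.29,0.01,-0.51]],[0.2,[-4,-13,1],[0.34,0.01,-0.61]],[0.2,[-4,-15.4,1],[0.4,0.01,-0.71]],[0.2,[-2,-15.4,1],[0.45,0.01,-0.82]],[0.2,[0,-15.4,1],[0.51,0.01,-0.92]],[0.2,[0,-15.4,1],[0.57,0.01,-1.02]],[0.2,[0,-15.4,1],[0.62,0.01,-1.12]],[0.2,[0,-15.4,1],[0.983,0.024,-1.757]]]}}

```text
time: 15.12
ee_pos: [0.4868, -0.4035, 0.2074]
tcp_rot: [0.13, -0.566, 0.814, -0.017]
force: [-0.4, -0.0, -0.3]
width: 0.0173
grip_force: 0.0
```

```bash
python3 st.py -.024,-.16
```

```text
15.12 [ 0.4868 -0.4035  0.2074] rack -0.0262 -0.1662 y [-0.917  0.358 -0.174] z [ 0.231  0.12  -0.966] w 0.0173 q [-0.58  0.37  0.27 -0.24 -1.35  0.27] f [-0.4 -0.  -0.3]
x-push- [-0.658  0.086  0.934]
y-push- [ 0.286  0.006 -0.524]
y-push+ [-0.666 -0.513  2.429]
(-0.024, -0.16) world [ 0.493  -0.4015] delta cm [0.63 0.2 ]
```

{"api": "arm_command", "payload": {"deltas": [[0.2,[0.2,0,0],[0.06,0,-0.1]],[0.2,[0.4,0.1,0],[0.11,0,-0.21]],[0.2,[0.5,0.1,-2],[0.17,0,-0.31]],[0.2,[0.5,0.1,-5],[0.23,0,-0.42]],[0.2,[0.5,0.1,-8],[0.286,0.006,-0.524]],[0.2,[0.5,0.1,-11],[0.286,0.006,-0.524]],[0.2,[0.5,0.1,-14],[0.286,0.006,-0.524]],[0.2,[0.5,0.1,-17],[0.286,0.006,-0.524]],[0.2,[0.5,0.1,-18.7],[0.286,0.006,-0.524]],[0.2,[0.5,0.1,-18.7],[0.286,0.006,-0.524]]]}}

```text
time: 15.95
ee_pos: [0.4889, -0.4002, 0.0158]
tcp_rot: [0.195, -0.314, 0.927, 0.069]
force: [-0.6, -0.2, -0.6]
width: 0.0168
grip_force: 0.0
```

```bash
python3 st.py -.024,-.06
```

```text
15.95 [ 0.4889 -0.4002  0.0158] rack -0.0275 -0.1625 y [-0.609  0.793  0.006] z [ 0.318  0.251 -0.914] w 0.0168 q [-0.7   0.56  0.09 -0.47 -1.06  0.  ] f [-0.6 -0.2 -0.6]
x-push- [-0.917  0.115  1.47 ]
y-push- [-0.003 -0.006 -0.003]
y-push+ [-1.008 -0.783  2.87 ]
(-0.024, -0.06) world [ 0.5725 -0.3408] delta cm [8.36 5.94]
```

{"api": "arm_command", "payload": {"deltas": [[0.2,[0.7,0.3,0],[0,0,0]],[0.2,[1.3,0.7,0],[0,0,0]],[0.2,[1.9,1.1,0],[0,0,0]],[0.2,[2.4,1.5,0],[0,0,0]],[0.2,[2.8,1.8,0],[0,0,0]],[0.2,[3.2,2.1,0],[0,0,0]],[0.2,[3.7,2.5,0],[0,0,0]],[0.2,[4.2,2.9,0],[0,0,0]],[0.2,[4.7,3.2,0],[0,0,0]],[0.2,[5.2,3.6,0],[0,0,0]],[0.2,[5.7,4,0],[0,0,0]],[0.2,[6.2,4.4,0],[0,0,0]]]}}

```text
time: 16.95
ee_pos: [0.5539, -0.3581, 0.0213]
tcp_rot: [0.197, -0.316, 0.926, 0.065]
force: [-0.4, -0.6, 1.1]
width: 0.017
grip_force: 0.9
```

```bash
python3 up.py | egrep 'rect|top .*0.15|top .*0.14|rack'; python3 st.py -.023,.02|tail -1
```

```text
17.05 [ 0.5544 -0.3573  0.0212] rack -0.0219 -0.0844 y [-0.611  0.791 -0.003] z [ 0.324  0.246 -0.913] w 0.017 q [-0.57  0.56  0.12 -0.46 -1.02 -0.11] f [-0.2  0.2 -0.4]
(-0.023, 0.02) world [ 0.6368 -0.2931] delta cm [8.23 6.42]
```

```bash
sed -i 's/y>-.15)/y>-.125)/' up.py; python3 up.py; python3 look.py scene s5.png 220,440,130,300
```

```text
scene (0.01, 0.05) 194 x [-0.036 -0.023  0.001] y [-0.109 -0.076  0.127] z 0.031
scene (0.05, 0.1) 176 x [-0.033  0.002  0.011] y [-0.113 -0.055  0.127] z 0.071
scene (0.1, 0.14) 159 x [-0.079  0.002  0.024] y [-0.125 -0.031  0.127] z 0.117
scene (0.14, 0.156) 55 x [-0.006 -0.001  0.003] y [-0.065 -0.017  0.008] z 0.142
17.15 [ 0.5537 -0.3579  0.0211] rack -0.0219 -0.0853 y [-0.611  0.792 -0.003] z [ 0.324  0.246 -0.914] w 0.0169 q [-0.57  0.56  0.11 -0.46 -1.02 -0.11] f [-0.3 -0.2 -0.1]
x-push- [-0.917  0.124  1.463]
y-push- [ 0.003  0.001 -0.006]
y-push+ [-1.015 -0.773  2.864]
```

View pics/s5.png

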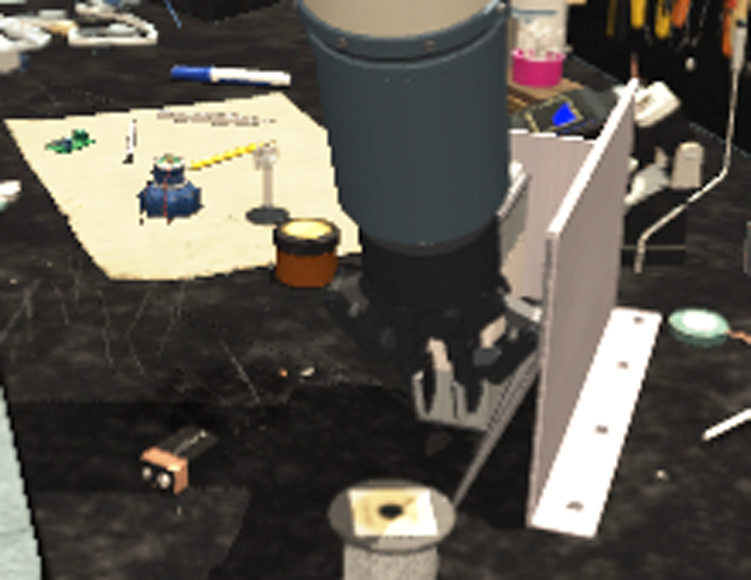

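The tin is still standing (its edge shows at crop (515,230)), and the fingers are flat on its narrow side at (450,400). The jar and battery are unmoved, so I keep sliding.

{"api": "arm_command", "payload": {"deltas": [[0.2,[0.5,0.35,0],[0,0,0]],[0.2,[1,0.75,0],[0,0,0]],[0.2,[1.5,1.15,0],[0,0,0]],[0.2,[2,1.5,0],[0,0,0]],[0.2,[2.5,1.9,0],[0,0,0]],[0.2,[3,2.3,0],[0,0,0]],[0.2,[3.5,2.65,0],[0,0,0]],[0.2,[4,3.05,0],[0,0,0]],[0.2,[4.5,3.4,0],[0,0,0]],[0.2,[5,3.8,0],[0,0,0]],[0.2,[5.5,4.2,0],[0,0,0]],[0.2,[6,4.55,0],[0,0,0]]]}}

```text
time: 18.2
ee_pos: [0.6139, -0.3124, 0.0213]
tcp_rot: [0.197, -0.316, 0.926, 0.065]
force: [-0.2, -0.6, -0.5]
width: 0.017
grip_force: 0.6
```

```bash
python3 up.py; python3 st.py -.023,.02|tail -1
```

```text
scene (0.01, 0.05) 174 x [-0.035 -0.023  0.002] y [-0.033 -0.001  0.007] z 0.031
scene (0.05, 0.1) 164 x [-0.064  0.002  0.014] y [-0.055  0.001  0.126] z 0.07
scene (0.1, 0.14) 146 x [-0.08   0.002  0.026] y [-0.056  0.032  0.126] z 0.114
scene (0.14, 0.156) 36 x [-0.003  0.001  0.017] y [-0.062  0.046  0.086] z 0.141
scene (0.156, 0.17) 11 x [-0.046 -0.005  0.017] y [-0.108 -0.085 -0.062] z 0.165
18.3 [ 0.6145 -0.312   0.0215] rack -0.0215 -0.0091 y [-0.611  0.791 -0.004] z [ 0.324  0.246 -0.913] w 0.0171 q [-0.46  0.59  0.15 -0.45 -0.99 -0.23] f [-0.3  0.4 -0.1]
x-push- [-0.918  0.125  1.462]
y-push- [ 0.004  0.002 -0.006]
y-push+ [-1.016 -0.773  2.863]
(-0.023, 0.02) world [ 0.6368 -0.2931] delta cm [2.22 1.89]
```

{"api": "arm_command", "payload": {"deltas": [[0.2,[0.5,0.38,0],[0,0,0]],[0.2,[1,0.76,0],[0,0,0]],[0.2,[1.5,1.14,0],[0,0,0]],[0.2,[2,1.53,0],[0,0,0]],[0.2,[2.5,1.9,0],[0,0,0]],[0.2,[2.65,2.02,0],[0,0,0]],[0.2,[2.8,2.14,0],[0,0,0]],[0.2,[2.8,2.14,0],[0,0,0]]]}}

```text
time: 18.97
ee_pos: [0.6419, -0.2911, 0.0214]
tcp_rot: [0.197, -0.316, 0.926, 0.065]
force: [-0.8, -0.2, -0.2]
width: 0.017
grip_force: 0.0
```

{"api": "arm_command", "payload": {"deltas": [[0.2,[0.12,0.09,0],[0,0,0]],[0.2,[0.24,0.18,0],[0,0,0]],[0.2,[0.24,0.18,0],[0,0,0]]]}}

```text
time: 19.22
ee_pos: [0.6439, -0.2897, 0.0213]
tcp_rot: [0.197, -0.316, 0.926, 0.065]
force: [-1.1, -0.9, 0.7]
width: 0.017
grip_force: 0.4
```

```bash
python3 up.py
```

```text
scene (0.01, 0.05) 167 x [-0.036 -0.022  0.002] y [0.003 0.035 0.04 ] z 0.031
scene (0.05, 0.1) 138 x [-0.066  0.002  0.015] y [-0.019  0.036  0.118] z 0.069
scene (0.1, 0.14) 122 x [-0.079  0.002  0.021] y [-0.022  0.072  0.126] z 0.115
scene (0.14, 0.156) 20 x [-0.001  0.001  0.003] y [0.054 0.086 0.12 ] z 0.142
scene (0.156, 0.17) 12 x [-0.025 -0.014 -0.002] y [-0.073 -0.071 -0.064] z 0.168
19.32 [ 0.6439 -0.2897  0.0213] rack -0.0214 0.0277 y [-0.61   0.792 -0.004] z [ 0.324  0.245 -0.914] w 0.017 q [-0.41  0.6   0.18 -0.44 -0.98 -0.29] f [-0.7 -1.2 -0.5]
x-push- [-0.917  0.125  1.464]
y-push- [ 0.004  0.001 -0.005]
y-push+ [-1.016 -0.773  2.864]
```

{"api": "arm_command", "payload": {"deltas": [[0.2,[0.08,0.06,0],[0,0,0]],[0.2,[0.16,0.12,0],[0,0,0]],[0.2,[0.24,0.18,0],[0,0,0]],[0.2,[0.24,0.18,0],[0,0,0]]]}}

```text
time: 19.65
ee_pos: [0.6464, -0.2878, 0.0213]
tcp_rot: [0.197, -0.316, 0.926, 0.065]
force: [-0.1, -0.5, -0.3]
width: 0.0172
grip_force: 0.6
```

{"api": "arm_command", "payload": {"deltas": [[0.2,[0.08,0.06,0],[0,0,0]],[0.2,[0.16,0.12,0],[0,0,0]],[0.2,[0.16,0.12,0],[0,0,0]]]}}

```text
time: 19.9
ee_pos: [0.6476, -0.2869, 0.0213]
tcp_rot: [0.197, -0.316, 0.926, 0.065]
force: [-2.6, -1.5, 1.5]
width: 0.0167
grip_force: 1.5
```

{"api": "arm_command", "payload": {"deltas": [[0.2,[0.08,0.06,0],[0,0,0]],[0.2,[0.08,0.06,0],[0,0,0]],[0.2,[0.08,0.06,0],[0,0,0]]]}}

```text
time: 20.15
ee_pos: [0.6477, -0.2868, 0.0212]
tcp_rot: [0.196, -0.316, 0.926, 0.065]
force: [-4.7, -3.1, 2.7]
width: 0.0169
grip_force: 3.0
```

Pushing force builds and the motion stalls, so the tin is home against the plate. I'll back off and check.

{"api": "arm_command", "payload": {"deltas": [[0.2,[-0.5,-0.4,0],[0,0,0]],[0.2,[-2,-1.5,0],[0,0,0]],[0.2,[-4,-3,0.5],[0,0,0]],[0,[-6,-4.5,3],[0,0,0]],[0,[-8,-5,7],[0,0,0]],[0,[-10,-4,11],[-0.1,0.05,0]],[0,[-13,-2,15],[-0.15,0.1,0]],[0,[-16,0,19],[-0.2,0.15,0]],[0,[-18,2,22],[-0.24,0.2,0]],[0,[-18,4,22],[-0.24,0.25,0]],[0,[-18,4,22],[-0.25,0.33,0]]]}}

```text
time: 21.07
ee_pos: [0.468, -0.2437, 0.2497]
tcp_rot: [0.007, -0.324, 0.946, -0.003]
force: [1.5, -0.5, 1.6]
width: 0.0002
grip_force: 0.0
```

```bash
cat > keep.py <<'E'
from h import *
from st import n,t,O
for nm in('top','scene'):
    c=cam(nm); P=cloud(c); x=(P[...,:2]-O)@n; y=(P[...,:2]-O)@t; z=P[...,2]; ok=c['depth']>0
    b=ok&(x>-.19)&(x<-.05)&(y>.02)&(y<.25)&(z>.108)&(z<.13); k=ok&(x>-.19)&(x<-.05)&(y>-.02)&(y<.26)&(z>.14)&(z<.18)
    for l,m in(('bar',b),('knob',k)):
        if m.sum()>4: print(nm,l,m.sum(),'rack mean',x[m].mean().round(4),y[m].mean().round(4),'z',z[m].mean().round(3),'world',P[m].mean(0).round(4),'spread',x[m].std().round(4),y[m].std().round(4))
E
python3 up.py|grep -v scene; python3 keep.py; python3 look.py top t2.png 220,440,60,240
```

```text
top (0.01, 0.05) 45 x [-0.046 -0.045 -0.006] y [0.041 0.043 0.122] z 0.042
top (0.05, 0.1) 151 x [-0.046 -0.045 -0.008] y [0.041 0.058 0.124] z 0.075
top (0.1, 0.14) 147 x [-0.045 -0.045 -0.002] y [0.041 0.058 0.121] z 0.12
top (0.14, 0.156) 677 x [-0.044 -0.025 -0.002] y [0.042 0.078 0.124] z 0.15
top (0.156, 0.17) 92 x [-0.034 -0.024 -0.013] y [0.075 0.084 0.095] z 0.163
top rect (rack mm) ((-22.903066635131836, 83.85673522949219), (45.34591293334961, 85.52887725830078), 0.04271010309457779)
21.17 [ 0.4701 -0.2442  0.2426] rack -0.163 -0.0828 y [-0.614  0.79  -0.001] z [ 0.005  0.003 -1.   ] w 0.0001 q [-0.19  0.21  0.08 -0.   -1.44 -0.72] f [ 0.5 -0.1 -0.6]
x-push- [-0.467  0.062  1.536]
y-push- [ 0.253 -0.328 -0.009]
y-push+ [-0.525 -0.403  3.062]
top bar 249 rack mean -0.1031 0.14 z 0.123 world [ 0.6835 -0.1566  0.1234] spread 0.0353 0.0043
top knob 32 rack mean -0.1602 0.142 z 0.163 world [ 0.6505 -0.11    0.1635] spread 0.0027 0.0023
scene bar 224 rack mean -0.1092 0.1376 z 0.119 world [ 0.678  -0.1532  0.1191] spread 0.0344 0.0046
scene knob 48 rack mean -0.157 0.1419 z 0.157 world [ 0.6524 -0.1126  0.1571] spread 0.0026 0.0025
```

View pics/t2.png

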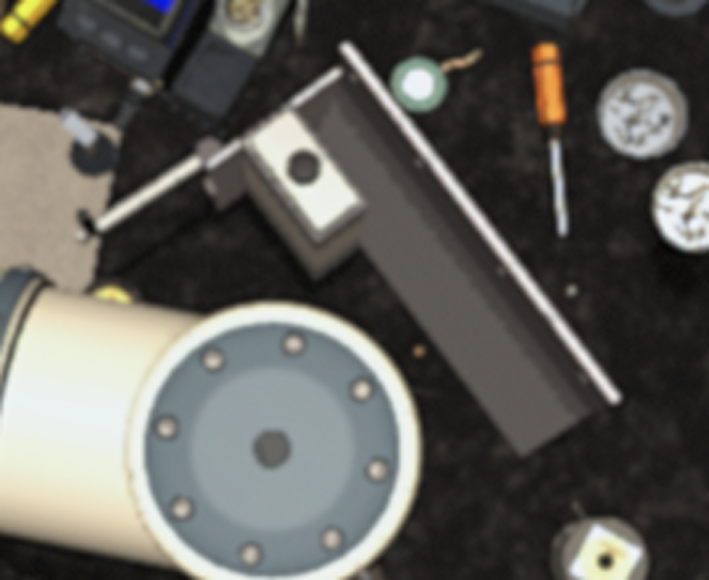

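The tin stands home in the bay, its cap at crop (303,167), touching the plate. The keeper is still open, with its knob at crop (88,228). Next I'll check the free space round the knob.

```bash
python3 - <<'E'
from h import *
from st import n,t,O
for nm in('top','scene'):
    c=cam(nm); P=cloud(c); x=(P[...,:2]-O)@n; y=(P[...,:2]-O)@t; z=P[...,2]
    m=(c['depth']>0)&(x>-.25)&(x<-.05)&(y>.11)&(y<.27)&(z>.015)&(z<.3)
    g={}
    for a,b,h in zip(x[m],y[m],z[m]): k=(int(a//.02)*20,int(b//.02)*20); g[k]=max(g.get(k,0),round(float(h)*1000))
    print(nm,{k:v for k,v in sorted(g.items())})
E
python3 st.py -.1585,.1415 -.1585,.10
```

```text
top {(-260, 180): 58, (-260, 200): 59, (-240, 180): 16, (-200, 100): 40, (-200, 120): 44, (-180, 100): 45, (-180, 120): 174, (-180, 140): 176, (-160, 120): 171, (-160, 140): 176, (-140, 120): 127, (-140, 140): 129, (-140, 200): 86, (-140, 220): 83, (-120, 120): 127, (-120, 140): 128, (-120, 200): 83, (-120, 220): 78, (-100, 120): 127, (-100, 140): 128, (-100, 200): 46, (-100, 220): 47, (-80, 120): 135, (-80, 140): 130, (-80, 220): 85, (-80, 240): 89, (-80, 260): 89, (-60, 120): 133, (-60, 140): 127, (-60, 200): 85, (-60, 220): 91, (-60, 240): 93, (-60, 260): 94}
scene {(-260, 180): 62, (-260, 200): 55, (-220, 100): 37, (-220, 120): 37, (-200, 100): 38, (-200, 120): 39, (-180, 100): 39, (-180, 120): 170, (-180, 140): 162, (-160, 100): 38, (-160, 120): 169, (-160, 140): 172, (-140, 120): 123, (-140, 140): 124, (-140, 200): 79, (-140, 220): 76, (-120, 120): 123, (-120, 140): 123, (-120, 200): 82, (-120, 220): 75, (-100, 120): 124, (-100, 140): 123, (-100, 200): 43, (-80, 120): 129, (-80, 140): 123, (-60, 120): 129}
21.42 [ 0.4683 -0.2464  0.2407] rack -0.1623 -0.0856 y [-0.611  0.792  0.001] z [ 0.003  0.003 -1.   ] w 0.0001 q [-0.19  0.21  0.07 -0.   -1.43 -0.72] f [ 0.4  0.8 -0.6]
x-push- [-0.467  0.061  1.54 ]
y-push- [ 0.252 -0.33  -0.005]
y-push+ [-0.524 -0.403  3.066]
(-0.1585, 0.1415) world [ 0.6512 -0.1117] delta cm [18.28 13.47]
(-0.1585, 0.1) world [ 0.6182 -0.1368] delta cm [14.98 10.95]
```

{"api": "arm_command", "payload": {"deltas": [[0.5,[2,1.5,0],[0,0,0.12]],[0.5,[4,3,0],[0,0,0.24]],[0.5,[6,4.5,0],[0,0,0.36]],[0.5,[8,6,0],[0,0,0.48]],[0.5,[10,7.5,0],[0,0,0.6]],[0.5,[12,9,0],[0,0,0.72]],[0.5,[14,10.5,0],[0,0,0.84]],[0.5,[16,12,0],[0,0,0.96]],[0.5,[18.3,13.5,0],[0,0,1.08]],[0.5,[18.3,13.5,0],[0,0,1.2]],[0.5,[18.3,13.5,0],[0,0,1.32]],[0.5,[18.3,13.5,0],[0,0,1.566]]]}}

```text
time: 22.42
ee_pos: [0.6519, -0.1115, 0.2401]
tcp_rot: [-0.001, 0.869, -0.494, -0.003]
force: [0.1, -0.4, -0.1]
width: 0.0425
grip_force: 0.0
```

{"api": "arm_command", "payload": {"deltas": [[0.5,[0,0,0],[0,0,0.12]],[0.5,[0,0,0],[0,0,0.16]],[0.5,[0,0,0],[0,0,0.16]]]}}

```text
time: 22.67
ee_pos: [0.6515, -0.1118, 0.2407]
tcp_rot: [-0.001, 0.905, -0.425, -0.002]
force: [0.1, 0.1, 0.4]
width: 0.0429
grip_force: 0.0
```

```bash
python3 st.py -.1585,.142
```

```text
22.67 [ 0.6515 -0.1118  0.2407] rack -0.1581 0.1416 y [-0.77  -0.638  0.   ] z [-0.004  0.004 -1.   ] w 0.0429 q [ 0.06  0.49  0.47 -0.   -1.56  0.63] f [0.1 0.1 0.4]
x-push- [-0.332 -0.265 -0.04 ]
y-push- [ 0.46  -0.053 -1.586]
y-push+ [-0.053 -0.466  1.505]
(-0.1585, 0.142) world [ 0.6516 -0.1114] delta cm [0.01 0.05]
```

{"api": "arm_command", "payload": {"deltas": [[0.5,[0,0,-3],[0,0,-0.04]],[0.5,[0,0,-6],[0,0,-0.04]],[0.5,[0,0,-9],[0,0,-0.04]],[0.5,[0,0,-10.3],[0,0,-0.04]],[0.5,[0,0,-10.3],[0,0,-0.04]],[0,[0,0,-10.3],[0,0,-0.04]],[0,[0,0,-10.3],[0,0,-0.04]],[0,[0,0,-10.3],[0,0,-0.04]],[0,[0,0,-10.3],[0,0,-0.04]],[0,[0,0,-10.3],[0,0,-0.04]]], "grip_force": 20}}

```text
time: 23.5
ee_pos: [0.6527, -0.1114, 0.1403]
tcp_rot: [-0.002, 0.896, -0.444, -0.0]
force: [-0.4, 0.2, 4.9]
width: 0.0091
grip_force: 20.8
```

```bash
python3 - <<'E'
from st import *
h=np.array([-.064,.139]); s=r.sense(); e=np.array(s['ee_pos'])
rk=np.array([(e[:2]-O)@n,(e[:2]-O)@t]); a0=np.arctan2(-(rk-h)[0],-(rk-h)[1]); print(e,rk,'r',np.hypot(*(rk-h)),'a',a0,s['width'],s['grip_force'],s['force'])
for a in np.linspace(a0,-.03,25)[1:]:
    k=h+.098*np.array([-np.sin(a),-np.cos(a)]); p=O+n*k[0]+t*k[1]; print(round(a,2),((p-e[:2])*100).round(1))
E
```

```text
[ 0.65273669 -0.11138055  0.14030983] [-0.15775636  0.14291011] r 0.0938378625786333 a 1.6124772007630273 0.009074649681125467 20.825229585170746 [-0.36139998  0.16876093  4.91686885]
1.54 [-0.8 -0.1]
1.48 [-1.3 -0.5]
1.41 [-1.8 -1. ]
1.34 [-2.2 -1.5]
1.27 [-2.6 -2. ]
1.2 [-3.  -2.6]
1.13 [-3.3 -3.2]
1.06 [-3.6 -3.8]
1.0 [-3.8 -4.4]
0.93 [-4.1 -5. ]
0.86 [-4.2 -5.7]
0.79 [-4.3 -6.3]
0.72 [-4.4 -7. ]
0.65 [-4.4 -7.7]
0.59 [-4.4 -8.3]
0.52 [-4.3 -9. ]
0.45 [-4.2 -9.7]
0.38 [ -4.1 -10.3]
0.31 [ -3.9 -11. ]
0.24 [ -3.6 -11.6]
0.18 [ -3.3 -12.2]
0.11 [ -3.  -12.8]
0.04 [ -2.6 -13.3]
-0.03 [ -2.2 -13.9]
```

{"api": "arm_command", "payload": {"deltas": [[0,[-0.5,-0.1,0.2],[0,0,0]],[0,[-1.2,-0.5,0.2],[0,0,0]],[0,[-1.8,-1,0.2],[0,0,0]],[0,[-2.2,-1.5,0.2],[0,0,0]],[0,[-2.6,-2,0.2],[0,0,0]],[0,[-3,-2.6,0.2],[0,0,0]],[0,[-3.3,-3.2,0.2],[0,0,0]],[0,[-3.6,-3.8,0.2],[0,0,0]],[0,[-3.8,-4.4,0.2],[0,0,0]],[0,[-4.1,-5,0.2],[0,0,0]],[0,[-4.2,-5.7,0.2],[0,0,0]],[0,[-4.3,-6.3,0.2],[0,0,0]]]}}

```text
time: 24.5
ee_pos: [0.6099, -0.1738, 0.1405]
tcp_rot: [-0.002, 0.896, -0.443, -0.001]
force: [3.8, 0.9, -2.6]
width: 0.0089
grip_force: 20.7
```

{"api": "arm_command", "payload": {"deltas": [[0,[-0.1,-0.7,0],[0,0,0]],[0,[-0.1,-1.4,0],[0,0,0]],[0,[-0.1,-2,0],[0,0,0]],[0,[0,-2.7,0],[0,0,0]],[0,[0.1,-3.4,0],[0,0,0]],[0,[0.2,-4,0],[0,0,0]],[0,[0.4,-4.7,0],[0,0,0]],[0,[0.7,-5.3,0],[0,0,0]],[0,[1,-5.9,0],[0,0,0]],[0,[1.3,-6.5,0],[0,0,0]]]}}

```text
time: 25.33
ee_pos: [0.6223, -0.2389, 0.1404]
tcp_rot: [-0.002, 0.896, -0.443, -0.002]
force: [5.8, 5.1, -0.4]
width: 0.0093
grip_force: 20.9
```

```bash
python3 st.py -.064,.041 -.061,.041; python3 keep.py
```

```text
25.33 [ 0.6223 -0.2389  0.1404] rack -0.0748 0.0414 y [-0.795 -0.607 -0.002] z [-0.002  0.005 -1.   ] w 0.0093 q [-0.14  0.52  0.28 -0.   -1.33  0.79] f [ 5.8  5.1 -0.4]
x-push- [-0.338 -0.256 -0.001]
y-push- [ 0.457 -0.06  -1.546]
y-push+ [-0.064 -0.467  1.544]
(-0.064, 0.041) world [ 0.6286 -0.2478] delta cm [ 0.63 -0.89]
(-0.061, 0.041) world [ 0.6304 -0.2501] delta cm [ 0.81 -1.13]
scene bar 129 rack mean -0.0626 0.0785 z 0.121 world [ 0.6593 -0.2261  0.1212] spread 0.0038 0.0362
scene knob 189 rack mean -0.0697 0.0295 z 0.16 world [ 0.616  -0.2501  0.1602] spread 0.0068 0.0079
```

{"api": "arm_command", "payload": {"deltas": [[0,[0.25,-0.25,0],[0,0,0]],[0,[0.45,-0.5,0],[0,0,0]],[0,[0.75,-0.81,0],[0,0,0]],[0,[0.93,-1.05,0],[0,0,0]],[0,[0.93,-1.05,0],[0,0,0]]]}}

```text
time: 25.85
ee_pos: [0.6274, -0.2461, 0.1401]
tcp_rot: [-0.002, 0.896, -0.443, -0.007]
force: [-10.6, 17.0, 8.7]
width: 0.0092
grip_force: 22.0
```

```bash
python3 st.py; python3 keep.py
```

```text
25.85 [ 0.6274 -0.2461  0.1401] rack -0.0661 0.041 y [-0.795 -0.607  0.003] z [-0.011  0.01  -1.   ] w 0.0092 q [-0.15  0.55  0.32 -0.01 -1.36  0.8 ] f [-10.6  17.    8.7]
x-push- [-0.344 -0.266 -0.   ]
y-push- [ 0.445 -0.063 -1.549]
y-push+ [-0.061 -0.479  1.544]
scene bar 112 rack mean -0.0591 0.0788 z 0.122 world [ 0.6616 -0.2287  0.1217] spread 0.0032 0.0378
scene knob 191 rack mean -0.0619 0.0295 z 0.16 world [ 0.6207 -0.2564  0.1605] spread 0.0068 0.0081
```

The bar is on its stop (20 N). I'll relax the load, open the fingers and withdraw upward.

{"api": "arm_command", "payload": {"deltas": [[0,[-0.2,0.26,0],[0,0,0]],[0,[-0.2,0.26,0],[0,0,0]],[0.4,[-0.2,0.26,0],[0,0,0]],[0.4,[-0.2,0.26,0],[0,0,0]],[0.4,[-0.2,0.26,0],[0,0,0]],[0.4,[-0.2,0.26,2],[0,0,0]],[0.4,[-0.2,0.26,5],[0,0,0]],[0.4,[-0.2,0.26,8],[0,0,0]],[0.4,[-0.2,0.26,11],[0,0,0]],[0.4,[-4,4,12],[0,0,0]],[0.4,[-8,8,12],[0,0,0]],[0.4,[-12,10,12],[0,0,0]]]}}

```text
time: 26.95
ee_pos: [0.5354, -0.1654, 0.2597]
tcp_rot: [-0.001, 0.896, -0.444, -0.002]
force: [0.5, 0.7, 0.2]
width: 0.0341
grip_force: 0.0
```

{"api": "arm_command", "payload": {"deltas": [[0.4,[-4,2,0],[0,0,0]],[0.4,[-8,4,0],[0,0,0]],[0.4,[-10,5,0],[0,0,0]],[0.4,[-10,5,0],[0,0,0]]]}}

```text
time: 27.28
ee_pos: [0.4316, -0.1152, 0.2614]
tcp_rot: [-0.001, 0.896, -0.443, -0.001]
force: [0.2, -0.5, -0.2]
width: 0.0341
grip_force: 0.0
```

```bash
python3 up.py|grep top; python3 keep.py; python3 look.py scene s6.png 220,440,130,300
python3 - <<'E'
from h import *
c=cam('top'); P=cloud(c); X,Y,Z=[P[...,i] for i in range(3)]
for k,(x0,x1,y0,y1,z0,z1) in dict(jar=(.57,.65,-.15,-.07,.03,.05),spool=(.37,.47,-.53,-.42,.04,.07),batt=(.37,.43,-.34,-.27,.012,.025)).items():
    m=(X>x0)&(X<x1)&(Y>y0)&(Y<y1)&(Z>z0)&(Z<z1); print(k,m.sum(),P[m].mean(0).round(4) if m.sum() else '')
E
```

```text
top (0.01, 0.05) 72 x [-0.046 -0.045 -0.007] y [0.041 0.08  0.124] z 0.034
top (0.05, 0.1) 148 x [-0.046 -0.045 -0.008] y [0.041 0.057 0.123] z 0.076
top (0.1, 0.14) 290 x [-0.068 -0.06  -0.005] y [0.033 0.073 0.124] z 0.123
top (0.14, 0.156) 686 x [-0.044 -0.025 -0.002] y [0.042 0.078 0.124] z 0.15
top (0.156, 0.17) 92 x [-0.034 -0.024 -0.013] y [0.068 0.084 0.095] z 0.163
top rect (rack mm) ((-34.53561782836914, 81.84983825683594), (90.24577331542969, 67.9130630493164), 89.67344665527344)
top bar 221 rack mean -0.0642 0.1001 z 0.124 world [ 0.6754 -0.2118  0.1241] spread 0.004 0.0351
top knob 25 rack mean -0.0649 0.04 z 0.165 world [ 0.6273 -0.2476  0.1654] spread 0.0024 0.0023
scene bar 111 rack mean -0.0592 0.0794 z 0.122 world [ 0.662  -0.2283  0.1217] spread 0.0031 0.0376
scene knob 62 rack mean -0.0603 0.0383 z 0.157 world [ 0.6287 -0.2524  0.1571] spread 0.0028 0.0016
jar 349 [ 0.6074 -0.1107  0.0391]
spool 547 [ 0.4278 -0.4757  0.0579]
batt 206 [ 0.398  -0.3088  0.0176]
```

View pics/s6.png

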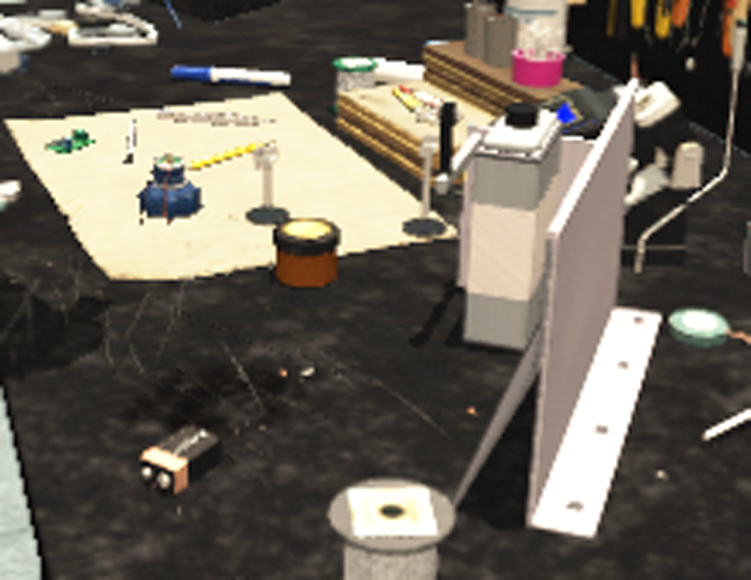

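The tin stands in the bay with its cap at crop (520,115). The keeper is shut in front of it, knob at (447,130), and the jar, spool and battery are where they started. Handing in.

```bash
python3 -c "
from plant import r
print(r.job_done())"
```

```text
the job is handed in; nothing more can be done
None
```

The tin stands upright in the bay against the end plate, the keeper bar is shut in front of it, and the jar, spool and battery are where they started; the job was handed in at about 27 s of the 72 s, with no verdict returned.

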